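# Hold a slide throttle half open for setting its sensor

### The job

Two slide-throttle bodies stand on the bench. The one under the red dust cap is finished and stays shut; on the other one, with the open intake trumpet, draw the slide out by its blue lug against the return spring until the throttle is half open, coming up from shut without going far past half or letting it snap back. Keep hold: finish with the robot still holding the slide steady at half travel so that its sensor can be set, and leave the cap, the trumpet and the other things on the bench where they are.

Things in the scene. Friction and masses are not known exactly. Their poses are not given: they have to be found in the camera images.
- throttle_a: Slide-throttle body, bolted upright to the bench by a 130 x 120 mm base plate; origin at the plate's underside, below the bore's centre, z up. Its slide is pulled open along its own -x. Aluminium block 90 (x) by 76 (y) mm, top face 79 mm above the bench, upright 48 mm bore with a 57 mm spigot 8 mm high on top. The two bodies are alike; shut, the brass slide plate ends at x = -106 mm.
- throttle_b: Slide-throttle body, bolted upright to the bench by a 130 x 120 mm base plate; origin at the plate's underside, below the bore's centre, z up. Its slide is pulled open along its own -x. Aluminium block 90 (x) by 76 (y) mm, top face 79 mm above the bench, upright 48 mm bore with a 57 mm spigot 8 mm high on top. Spring barrels lie along y = +/-47 mm, 61 mm up; an injector stands behind (+x).
- lug_a (a point): Centre of the top of the blue upright lug on the slide of throttle_a: 106 mm above the bench, at x = -100 mm, y = 0 of throttle_a when shut; moves with the slide, axes as throttle_a. Lug 12 mm (x) by 24 mm (y), free from 66 to 106 mm above the bench; below it a steel crosshead 116 mm wide (y). Between lug and block 49 mm are free.
- lug_b (a point): Centre of the top of the blue upright lug on the slide of throttle_b: 106 mm above the bench, at x = -100 mm, y = 0 of throttle_b when shut; moves with the slide, axes as throttle_b. Lug 12 mm (x) by 24 mm (y), free from 66 to 106 mm above the bench; below it a steel crosshead 116 mm wide (y). Between lug and block 49 mm are free.
- slide_a (a joint): Draw of throttle_a's slide, m, along the body's own -x: 0 shut (plate covers the bore), 0.052 fully open at its stop, 0.026 half (the plate's straight back edge crosses the middle of the bore). A return spring pulls it shut: about 5 N when shut, 11.5 N at half, 18 N open, plus about 1 N friction. Let go, it snaps shut.
- slide_b (a joint): Draw of throttle_b's slide, m, along the body's own -x: 0 shut (plate covers the bore), 0.052 fully open at its stop, 0.026 half (the plate's straight back edge crosses the middle of the bore). A return spring pulls it shut: about 5 N when shut, 11.5 N at half, 18 N open, plus about 1 N friction. Let go, it snaps shut.
- cap: Red plastic dust cap, 69 mm wide and 20 mm high with a 9 mm tab on top, closed; sits loosely over the spigot of one of the two throttle bodies (that one is finished). Origin at the centre of its underside, 79 mm above the bench.
- trumpet: Aluminium intake trumpet, open above and below, 68 mm wide at the foot, 88 mm at the mouth, 48 mm high (mouth 127 mm above the bench); sits loosely over the spigot of the other throttle body (the one to work on); the brass slide is seen down through it. Origin at the centre of its underside.
- spanner: Steel spanner, 150 mm long, lying on the bench between or behind the throttle bodies; origin under its middle.
- valve_spring: Dark steel valve spring, 31 mm wide, 44 mm high, standing on the bench beyond the throttle bodies; origin at its underside.
- socket: Steel wrench socket, 28 mm wide, 38 mm high, standing on the bench beyond the throttle bodies; origin at its underside.
Things that resemble listed ones, but are neither listed nor needed, are in the scene too. Of the things shaped like the cap, the red one is meant.

How it is judged:
On the way:
1. the robot draws the slide of the uncapped throttle body off its shut stop (((horizontal distance between cap and throttle_a below 0.02 m and value of joint slide_b above 0.008 m and contact force between any of the fingers, the arm and throttle_b above 5 N) or (horizontal distance between cap and throttle_b below 0.02 m and value of joint slide_a above 0.008 m and contact force between any of the fingers, the arm and throttle_a above 5 N))), for 0.1 s.
At the end, for the whole second after the job is handed in: The slide of the throttle body that does not carry the cap stands at half travel, 26 mm within 3.5 mm, still, with the robot bearing on that throttle's slide with more than 5 N; the capped one's slide is shut (within 3 mm); the cap and trumpet still sit on their bodies (((horizontal distance between cap and throttle_a below 0.02 m and value of joint slide_b between 0.0225 and 0.0295 m and velocity of joint slide_b between -0.01 and 0.01 m/s and contact force between any of the fingers, the arm and throttle_b above 5 N and value of joint slide_a below 0.003 m and horizontal distance between trumpet and throttle_b below 0.01 m) or (horizontal distance between cap and throttle_b below 0.02 m and value of joint slide_a between 0.0225 and 0.0295 m and velocity of joint slide_a between -0.01 and 0.01 m/s and contact force between any of the fingers, the arm and throttle_a above 5 N and value of joint slide_b below 0.003 m and horizontal distance between trumpet and throttle_a below 0.01 m))); the arm keeps its last pose, push and grip.
It fails at once if the finished, capped throttle is opened (more than 6 mm) ((horizontal distance between cap and throttle_a below 0.02 m and value of joint slide_a above 0.006 m) or (horizontal distance between cap and throttle_b below 0.02 m and value of joint slide_b above 0.006 m)).
It fails at once if a slide is pulled far past half (beyond three quarters of its travel, 39 mm) (value of joint any of slide_b, slide_a above 0.039 m).
It fails at once if a slide snaps back towards shut (faster than 0.25 m/s) (velocity of joint any of slide_a, slide_b below -0.25 m/s).
It fails at once if the cap or the trumpet is knocked (moved more than 8 mm) (distance of any of cap, trumpet from where it was at the start of the episode above 0.008 m).
It fails at once if the spanner, valve spring or socket is moved more than 15 mm (distance of any of spanner, valve_spring, socket from where it was at the start of the episode above 0.015 m).
It also fails if it takes over 32 s, if anything falls off the work surface, if the arm or the gripper's body presses on something with over 40 N, if the wrist force passes 120 N, or if a joint passes its speed limit or range.

### The arm

A 6-joint arm with a two-finger parallel gripper is mounted at the origin on the work surface. World frame = base frame: x ahead of the robot, y to its left, z up, the work surface at z = 0. Lengths are in m, angles in rad, forces in N, time in s.
With the tool pointing down it reaches from about 0.3 to 0.875 m from the base axis. Payload 6.4 kg.
Tool frame: the origin (TCP) lies between the finger pads; the fingertips stand 8 mm ahead of it and the grasp point (between the pads) lies 11 mm behind it; z points along the fingers, y is the direction in which the jaws open and shut (so a half turn about z gives the same grasp; the last joint's range is limited). The gripper opens to 85 mm and grips with 20 to 120 N. Pads are 22 mm wide; open, the fingers measure 114 mm over their backs; the gripper's body (76 mm by 85 mm) begins 54 mm behind the grasp point. The pads swing forward as they close: fully open they stand 13 mm farther back than shut.
Start: joints at [1.021, 0.181, 1.607, -0, 1.354, -0.206], TCP at [0.194, 0.541, 0.204] pointing down, gripper open.
Joint ranges: [-2.99, 2.99], [-0.89, 2.07], [0.3, 2.58], [-1.14, 4.28], [0, 2.63], [-3.12, 3.12]. Speed limits (rad/s): [2.57, 2.57, 3.01, 3.14, 3.14, 3.14].

### API

Orientations are given as a unit quaternion [w, x, y, z].
In Python, from bench import monitor, viewer, workorder, spotter gives the robot as it stands. The module is installed in compiled form; this text tells all that it offers.
- The arm moves only by the tool move_arm, never from a script. Its argument "motion" is a list of rows, each a list of 3 entries, a list of its own where there are three numbers: the shift along the tool's x, y, z in units of 60 mm (1.0 is 60 mm), then the turn, a rotation vector about the tool's x, y, z in units of 8 degrees (1.0 is 8 degrees), then the opening in per cent of the stroke, from 0 (shut) to 100 (fully open). In form: [[[dx, dy, dz], [rx, ry, rz], grip], ...]. A call has 1 to 10 rows; each row is the pose to reach, as a shift and turn from the pose commanded when the call began, along the tool's axes at that moment; what a row does not reach only later rows make up. A row lasts 1/8 s, in which the tool goes at most 62.5 mm and 10.7 degrees, less where a joint would pass 70% of its speed; a pose out of reach is approached as far as the arm can. A call with a gripper value outside its range is refused whole. The fingers move at their own pace and stop on an object; the grip force is fixed at half the most. Time passes only in rows, so rows that repeat a pose let the fingers close. It gives the time, the measured TCP pose, the force and the opening at its end, in the units of the state.
- monitor.get_obs(): the state, without advancing time (a new reading comes with each control period).
- viewer.camera(name): name is "side" or "top"; returns the picture (384x512x3 uint8, blue, green, red); there is no depth.
- viewer.calibration(name): a dict with "fovy" (degrees; the focal length in pixels is half the picture's height over the tangent of half this angle, whatever the lens; pixels are square), "cx", "cy" (the principal point, pixels), "extrinsics" (4x4, takes a point from camera to world coordinates). Camera axes: x right, y down, z forward; pixel columns grow to the right and rows downward; lengths in m; the calibration is good to about 2 mm. A picture is of the moment at which its call begins. calibration takes no time and is no camera call.
- workorder.hand_in(): hands the job in, once; it reports no verdict.
Trained networks look in the newest picture that a camera, given by its name, has taken for a name from the list of things; names that differ only in an ending like _2 or _b are one class to them, and where a whole thing is asked for, a point or a joint stands for the part that bears it (a point fixed in the world has none). Each returns a list of dicts, best first, with "score" (0 to 1); they miss things now and then, are a little off and sometimes report something else, mostly with a low value. They report only what shows in the picture. A call takes as long as a camera call. They do not tell look-alikes from the thing itself.
- spotter.search_frame(camera, name): "centre" ([column, row] as shares, 0 to 1, of the picture: columns of its width, rows of its height, amid what is visible of it).
- spotter.outline_of(camera, name): "region" (384x512 bool, what is visible of it) and "centre" ([column, row] as shares, 0 to 1, of the picture: columns of its width, rows of its height, amid what is visible of it).
The state is a dict: "time_s": time; "q": joint angles; "dq": joint speeds; "joint_efforts": joint torques, N m; "eef_pos": TCP position; "eef_rot": TCP orientation; "wrist_force": force on the tool from outside, world axes, zero at the start; "torque": the same for the moment, N m; "opening": opening from 0.0 (shut) to 1.0 (fully open).
Only numpy, scipy, OpenCV 4.12 (cv2) and the standard library are available. Lean on these libraries where they do the work, as an engineer would, in place of code of your own. Each camera call takes 0.05 s, during which the arm holds its last target. There are 200 camera calls.

## Working session

There is one attempt and no reset: what is moved stays moved. The work goes in short steps, Python scripts to look and compute and a tool call to move; the robot and the scene stay as the last step left them, time stands still between calls to the robot, and variables do not carry over. Pictures are saved under pics/ and viewed, about 8 in all and at most 12, crops included, and the job is handed in when it is done.

Besides the shell and the picture viewer there is one more tool, called after ">>>" as name([rows], argument=value, ...), one row to a line, values as JSON. move_arm: Moves the arm, as the interface text tells. Its arguments: {"type":"object","properties":{"motion":{"type":"array","items":{"type":"array"}}},"required":["motion"]}

```bash
mkdir -p pics; cat > h.py <<'E'
import numpy as np, cv2
from bench import monitor, viewer, workorder, spotter
def cal(n):
    c=viewer.calibration(n); f=192/np.tan(np.radians(c["fovy"])/2); return f,c["cx"],c["cy"],np.array(c["extrinsics"])
def proj(n,P):
    f,cx,cy,E=cal(n); p=(np.atleast_2d(P)-E[:3,3])@E[:3,:3]; return np.c_[f*p[:,0]/p[:,2]+cx,f*p[:,1]/p[:,2]+cy]
def at_z(n,uv,z):
    f,cx,cy,E=cal(n); d=E[:3,:3]@np.array([(uv[0]-cx)/f,(uv[1]-cy)/f,1]); o=E[:3,3]; return o+d*(z-o[2])/d[2]
E
python3 - <<'E'
from h import *
for n in ("top","side"):
    cv2.imwrite(f"pics/{n}0.png",viewer.camera(n)); print(n,cal(n))
    for k in ("throttle_a","lug_a","cap","trumpet"):
        print(k,[(np.round(np.array(r["centre"])*[512,384]).tolist(),round(r["score"],2)) for r in spotter.search_frame(n,k)])
print(monitor.get_obs())
E
```

```text
top (np.float64(472.27238226843167), 256.54293800390224, 196.73797280152212, array([[ 0.01413982, -0.98955806,  0.1434396 ,  0.45234114],
       [-0.99979918, -0.01195482,  0.01608332, -0.01151078],
       [-0.01420058, -0.14363821, -0.98952838,  1.26724766],
       [ 0.        ,  0.        ,  0.        ,  1.        ]]))
throttle_a [([313.0, 228.0], 0.9), ([190.0, 206.0], 0.57), ([261.0, 165.0], 0.52)]
lug_a [([318.0, 237.0], 0.78), ([193.0, 225.0], 0.64)]
cap [([168.0, 140.0], 0.89), ([196.0, 265.0], 0.87), ([179.0, 192.0], 0.74)]
trumpet [([321.0, 207.0], 0.87)]
side (np.float64(466.7658229652302), 251.42522482742515, 194.781026088443, array([[-0.88565402, -0.31901827,  0.33740822,  0.32590959],
       [-0.46412633,  0.63051588, -0.62212255,  0.55471017],
       [-0.01427278, -0.70758538, -0.7064837 ,  0.73508315],
       [ 0.        ,  0.        ,  0.        ,  1.        ]]))
throttle_a [([305.0, 186.0], 0.73), ([213.0, 306.0], 0.69), ([340.0, 181.0], 0.51)]
lug_a [([242.0, 290.0], 0.73), ([336.0, 183.0], 0.61)]
cap [([196.0, 278.0], 0.77), ([297.0, 329.0], 0.75), ([110.0, 288.0], 0.57), ([217.0, 208.0], 0.51)]
trumpet [([303.0, 155.0], 0.74)]
{'time_s': 0.5, 'q': array([ 1.02072026e+00,  1.80827265e-01,  1.60704060e+00, -1.09771430e-05,
        1.35380494e+00, -2.06294557e-01]), 'dq': array([ 6.12040456e-05,  1.25428094e-04, -8.22159541e-04,  1.30627084e-03,
       -1.21524238e-03,  3.74009201e-04]), 'joint_efforts': array([-1.00196485e-03, -4.44445217e+01, -3.51362908e+01, -4.19135513e-04,
        1.86103855e-03, -8.36590829e-06]), 'eef_pos': array([0.1937808 , 0.5413493 , 0.20425346]), 'eef_rot': array([-9.81585960e-06,  1.71044381e-01,  9.85263324e-01, -3.92218058e-05]), 'wrist_force': array([0.02373147, 0.52310011, 0.04807487]), 'torque': array([ 0.03694384, -0.00672802,  0.00720886]), 'opening': 0.9975098354285128}
```

```bash
python3 -c "
import cv2
for n in('top','side'):
    i=cv2.imread(f'pics/{n}0.png'); cv2.imwrite(f'pics/{n}0b.png',cv2.resize(i,(768,576),interpolation=2))"
```

```text
(no output)
```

View pics/top0b.png

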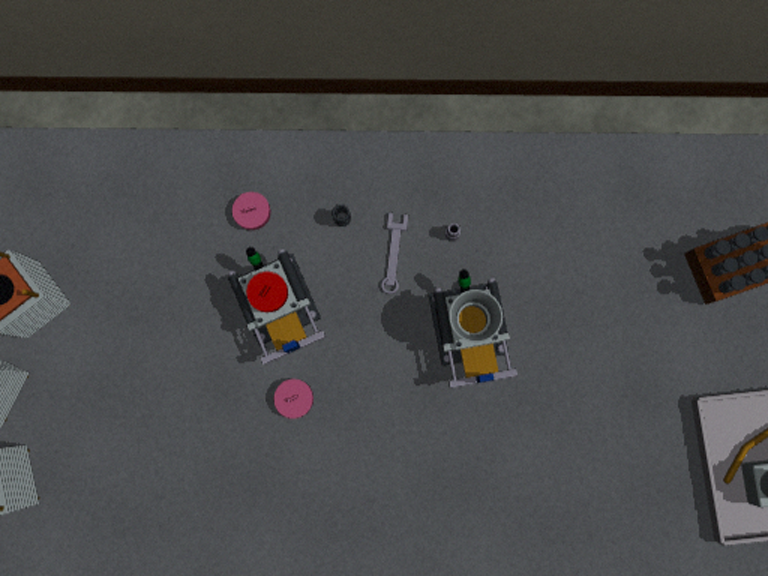

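View pics/side0b.png

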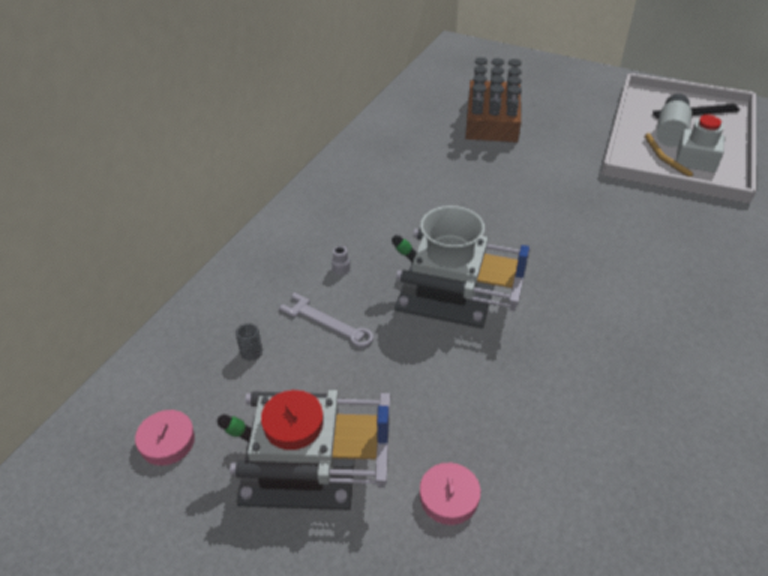

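The top view shows the red-capped body at about (178,195) in the 512x384 frame, with its lug at (193,231). The trumpet body is at (318,210), with its lug at (324,252).

Could be taken for the target:
- **Lugs:** (193,231) belongs to the finished body and (324,252) to the open one. I choose (324,252).
- **Cap look-alikes:** the pink caps at (168,140) and (196,265) are not the red one.

Next I'll fit the pose from the masks.

```bash
cat > fit.py <<'E'
from h import *
from scipy.optimize import least_squares
def box(x0,x1,y0,y1,z0,z1): return np.array([[x,y,z] for x in(x0,x1) for y in(y0,y1) for z in(z0,z1)])
t=np.linspace(0,2*np.pi,60)
ring=lambda r,z: np.c_[r*np.cos(t),r*np.sin(t),0*t+z]
LUG=lambda s=0: box(-.106-s,-.094-s,-.012,.012,.066,.106)
TR=np.r_[ring(.044,.127),ring(.034,.079)]
def w(P,p): c,s=np.cos(p[2]),np.sin(p[2]); return np.c_[P[:,0]*c-P[:,1]*s+p[0],P[:,0]*s+P[:,1]*c+p[1],P[:,2]]
def hullc(n,P):
    m=cv2.moments(cv2.convexHull(proj(n,P).astype(np.float32))); return np.array([m['m10'],m['m01']])/m['m00']
def blue(im,near,r=16):
    b,g,rr=[im[...,i].astype(int) for i in range(3)]
    m=((b>rr+35)&(b>g+25)).astype(np.uint8); k=np.zeros_like(m); cv2.circle(k,near,r,1,-1); m&=k
    mm=cv2.moments(m,True); return np.array([mm['m10'],mm['m01']])/mm['m00'],m.sum()
E
python3 - <<'E'
from fit import *
near={"top":(324,252),"side":(349,174)}
obs=[]
for n in near:
    im=viewer.camera(n); c,a=blue(im,near[n]); o=spotter.outline_of(n,"trumpet")[0]
    m=o["region"].astype(np.uint8); cn=max(cv2.findContours(m,0,2)[0],key=cv2.contourArea); h=cv2.moments(cv2.convexHull(cn)); tc=np.array([h['m10'],h['m01']])/h['m00']
    print(n,c,a,tc,m.sum(),o["score"]); obs.append((n,c,tc))
def res(p,ns=("top","side")):
    return np.concatenate([np.r_[hullc(n,w(LUG(),p))-c,hullc(n,w(TR,p))-tc] for n,c,tc in obs if n in ns])
g=at_z("top",obs[0][2],.1)
for ns in(("top","side"),("top",),("side",)):
    s=least_squares(res,[g[0],g[1],0.],args=(ns,),diff_step=1e-4); print(ns,s.x,np.round(s.fun,2))
    print(" lug",w(np.array([[-.1,0,.106]]),s.x))
    if len(ns)==2: p=s.x
im=viewer.camera("top"); im2=viewer.camera("side"); out=[]
for n,i,(u,v) in(("top",im,(318,225)),("side",im2,(320,175))):
    x0,y0=u-50,v-50; C=cv2.resize(i[y0:y0+100,x0:x0+100],(400,400),interpolation=2)
    for P in(LUG(),TR,box(-.045,.045,-.038,.038,.079,.079)):
        q=cv2.convexHull(((proj(n,w(P,p))-[x0,y0])*4).astype(np.int32)); cv2.polylines(C,[q],True,(0,255,255),1)
    out.append(C)
cv2.imwrite("pics/fit.png",np.hstack(out))
E
```

```text
top [323.78571429 251.45238095] 42 [316.37400578 210.12960954] 553 0.96
side [348.0952381  171.45238095] 84 [300.76909652 155.88038663] 1150 0.89
('top', 'side') [ 0.58631241 -0.14040013  0.22963215] [ 0.95 -0.22  0.77  0.21 -0.34  1.18 -0.31  0.86]
 lug [[ 0.48893739 -0.16316206  0.106     ]]
('top',) [ 0.58634118 -0.13863026  0.22276114] [-0.04 -0.19  0.04  0.19]
 lug [[ 0.48881206 -0.16072259  0.106     ]]
('side',) [ 0.58676747 -0.14323844  0.23889122] [-0.03 -0.01  0.03  0.01]
 lug [[ 0.48960737 -0.16690098  0.106     ]]
```

View pics/fit.png

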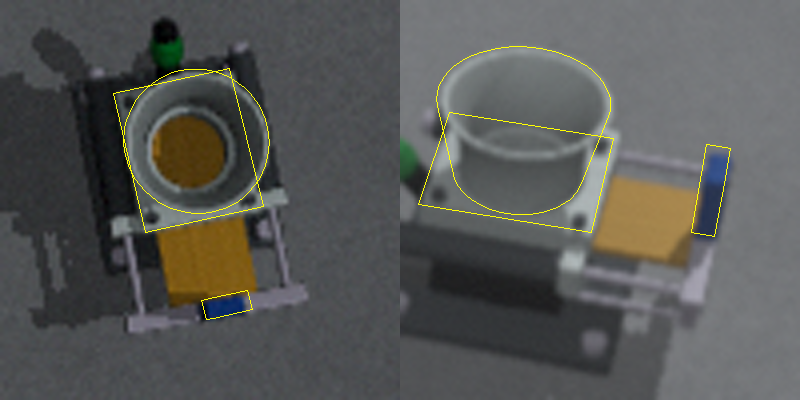

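The overlay agrees with the trumpet body in both views. The lug is about (0.489,-0.161) and the body yaw about 0.21–0.22; the crosshead line gives 0.208. The slide is shut. I'll move above the lug with the jaws along the body's y.

>>> move_arm([
  [[-0.6,-0.65,0],[0,0,-0.5],65],
  [[-1.3,-1.45,0],[0,0,-1],65],
  [[-2.0,-2.2,0],[0,0,-1.5],65],
  [[-2.7,-2.95,0],[0,0,-2],65],
  [[-3.4,-3.7,0],[0,0,-2.5],65],
  [[-4.1,-4.45,0],[0,0,-3],65],
  [[-4.8,-5.2,0],[0,0,-3.5],65],
  [[-5.5,-5.95,0],[0,0,-4],65],
  [[-6.2,-6.75,0],[0,0,-4],65],
  [[-6.8,-7.4,0],[0,0,-4],65],
])

```text
time_s: 2.05
eef_pos: [0.4289, -0.0166, 0.2048]
eef_rot: [0.001, -0.107, 0.994, -0.0]
wrist_force: [1.2, 1.2, -0.2]
opening: 0.647
```

>>> move_arm([
  [[-0.15,-0.8,0],[0,0,0],65],
  [[-0.3,-1.6,0],[0,0,0],65],
  [[-0.42,-2.3,0],[0,0,0],65],
  [[-0.47,-2.6,0],[0,0,0],65],
  [[-0.47,-2.6,0.3],[0,0,0],65],
  [[-0.47,-2.6,0.5],[0,0,0],65],
  [[-0.47,-2.6,0.5],[0,0,0],65],
  [[-0.47,-2.6,0.5],[0,0,0],65],
])

```text
time_s: 3.05
eef_pos: [0.4891, -0.1597, 0.1745]
eef_rot: [0.0, -0.108, 0.994, -0.0]
wrist_force: [-0.6, 0.1, 0.5]
opening: 0.65
```

```bash
python3 - <<'E'
from fit import *
o=monitor.get_obs(); print(o["eef_pos"],o["eef_rot"])
out=[]
for n in("top","side"):
    i=viewer.camera(n); (u,v)=proj(n,[[.489,-.161,.1]])[0].astype(int); x0,y0=max(u-50,0),v-50
    C=cv2.resize(i[y0:y0+100,x0:x0+100],(400,400),interpolation=2)
    q=cv2.convexHull(((proj(n,w(LUG(),[.5866,-.1395,.215]))-[x0,y0])*4).astype(np.int32)); cv2.polylines(C,[q],True,(0,255,255),1)
    tip=o["eef_pos"]+[0,0,-.008]; c=((proj(n,[tip])[0]-[x0,y0])*4).astype(int); cv2.circle(C,tuple(map(int,c)),3,(0,255,0),-1)
    out.append(C)
cv2.imwrite("pics/over.png",np.hstack(out))
E
```

```text
[ 0.48907062 -0.15971682  0.1744512 ] [ 8.28818995e-05 -1.07754591e-01  9.94177520e-01 -6.01826801e-07]
```

View pics/over.png

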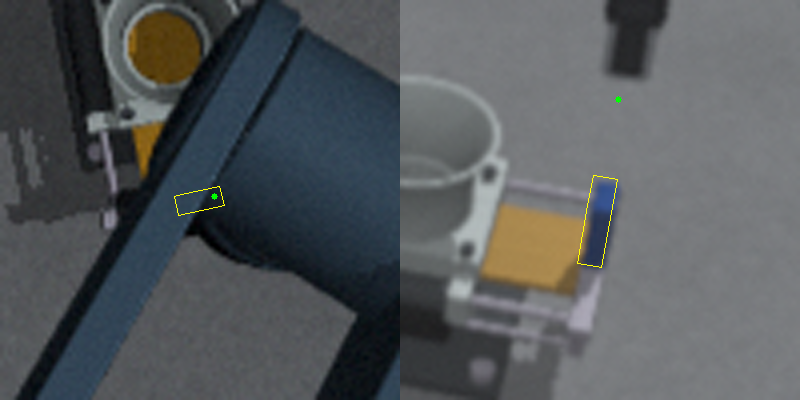

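The side crop shows the jaws above the lug. The lug appears about 1 px (2 mm) towards -x/-y of the model, so I'll shift slightly and lower.

>>> move_arm([
  [[0,-0.03,0.3],[0,0,0],65],
  [[0,-0.03,0.6],[0,0,0],65],
  [[0,-0.03,0.9],[0,0,0],65],
  [[0,-0.03,1.15],[0,0,0],65],
  [[0,-0.03,1.35],[0,0,0],65],
  [[0,-0.03,1.5],[0,0,0],65],
  [[0,-0.03,1.5],[0,0,0],65],
  [[0,-0.03,1.5],[0,0,0],65],
])

```text
time_s: 4.15
eef_pos: [0.4899, -0.1626, 0.0848]
eef_rot: [0.0, -0.107, 0.994, -0.0]
wrist_force: [-0.5, 0.3, 0.6]
opening: 0.651
```

```bash
python3 - <<'E'
from fit import *
o=monitor.get_obs(); print(o["eef_pos"],o["wrist_force"])
n="side"; i=viewer.camera(n); (u,v)=proj(n,[[.489,-.161,.1]])[0].astype(int); x0,y0=u-50,v-50
C=cv2.resize(i[y0:y0+100,x0:x0+100],(600,600),interpolation=2); cv2.imwrite("pics/low.png",C)
E
```

```text
[ 0.48987572 -0.16258603  0.08479641] [-0.51667943  0.31081814  0.64652965]
```

View pics/low.png

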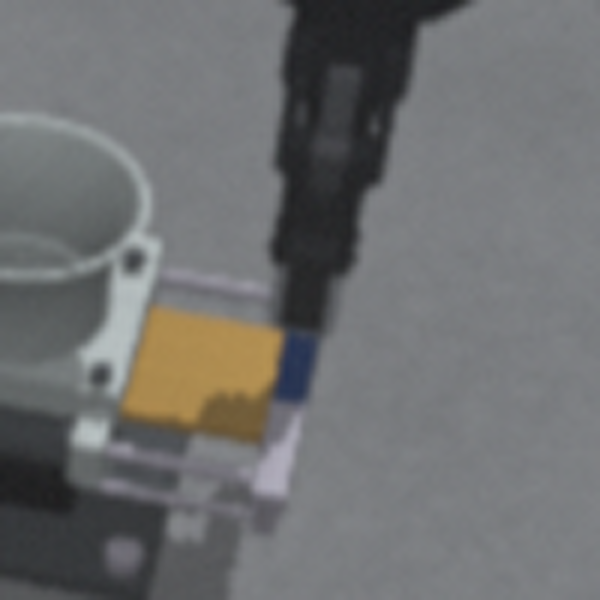

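The near finger lines up with the lug in x, and the lug's lower part shows below it. I'll close in two stages and watch the force.

>>> move_arm([
  [[0,0,0],[0,0,0],45],
  [[0,0,0],[0,0,0],36],
  [[0,0,0],[0,0,0],32],
  [[0,0,0],[0,0,0],28],
  [[0,0,0],[0,0,0],24],
])

```text
time_s: 4.82
eef_pos: [0.4894, -0.1623, 0.0843]
eef_rot: [-0.0, -0.107, 0.994, 0.0]
wrist_force: [-1.0, 0.2, 0.4]
opening: 0.241
```

>>> move_arm([
  [[0,0,0],[0,0,0],18],
  [[0,0,0],[0,0,0],12],
  [[0,0,0],[0,0,0],12],
])

```text
time_s: 5.2
eef_pos: [0.4895, -0.1623, 0.0843]
eef_rot: [0.0, -0.107, 0.994, 0.0]
wrist_force: [0.1, 0.3, -0.0]
opening: 0.12
```

```bash
python3 - <<'E'
from fit import *
o=monitor.get_obs(); print(o["eef_pos"],o["wrist_force"],o["opening"])
n="side"; i=viewer.camera(n); (u,v)=proj(n,[[.489,-.161,.1]])[0].astype(int); x0,y0=u-50,v-50
C=cv2.resize(i[y0:y0+100,x0:x0+100],(600,600),interpolation=2); cv2.imwrite("pics/grip.png",C)
E
```

```text
[ 0.48945673 -0.16234524  0.08429353] [ 0.13803852  0.28134496 -0.0339256 ] 0.11988876859401157
```

View pics/grip.png

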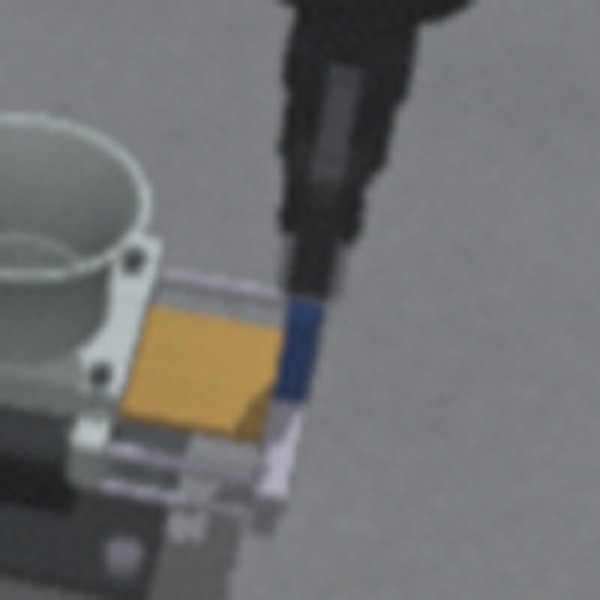

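```bash
python3 - <<'E'
from fit import *
o=monitor.get_obs(); T=o["eef_pos"]
n="side"; (u,v)=proj(n,[[.489,-.161,.1]])[0].astype(int); x0,y0=u-50,v-50
yb=np.array([-.2127,.977,0])
for nm,P in(("tip",T-[0,0,.008]),("tipnear",T-[0,0,.008]+.005*yb),("tipfar",T-[0,0,.008]-.005*yb),("tcp",T),("grasp",T+[0,0,.011])): print(nm,(proj(n,[P])[0]-[x0,y0])*6)
print(((proj(n,w(LUG(),[.5866,-.1395,.215]))-[x0,y0])*6).round())
im=viewer.camera("side"); m=blue(im,(349,174),20); print(m)
im=cv2.imread("pics/side0.png"); print(blue(im,(349,174),20))
b=im.astype(int); mk=(b[...,0]>b[...,2]+35)&(b[...,0]>b[...,1]+25); ys,xs=np.where(mk[150:200,330:370]); print("lug rows cols",((ys.min()+150-y0)*6,(ys.max()+151-y0)*6,(xs.min()+330-x0)*6,(xs.max()+331-x0)*6))
C=cv2.resize(im[y0:y0+100,x0:x0+100],(600,600),interpolation=2); cv2.imwrite("pics/cmp.png",C)
E
```

```text
tip [292.30894998 350.26265627]
tipnear [290.47254082 359.81409295]
tipfar [294.13249469 340.77812949]
tcp [295.33865992 333.11758028]
grasp [299.56317039 309.21114886]
[[310. 355.]
 [326. 269.]
 [302. 401.]
 [317. 315.]
 [276. 349.]
 [290. 263.]
 [267. 395.]
 [281. 309.]]
(array([347.28571429, 175.47619048]), np.uint64(63))
(array([348.10227273, 171.77272727]), np.uint64(88))
lug rows cols (np.int64(270), np.int64(396), np.int64(282), np.int64(330))
```

View pics/cmp.png

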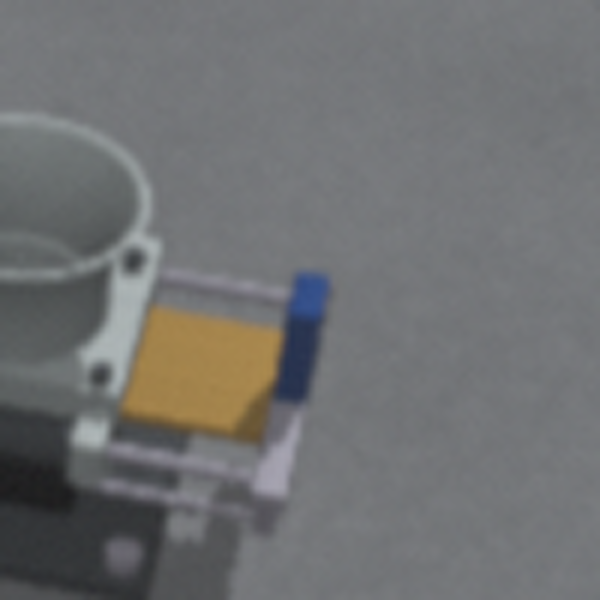

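Closing met nothing. Compared with `pics/cmp.png`, the lug's top face at rows 270–297 is hidden, and the fingertips are about 55 px (roughly 25 mm) higher than the reported TCP implies. So the fingers closed just above the lug. I'll reopen, lower in small steps and watch the force.

>>> move_arm([
  [[0,0,0],[0,0,0],30],
  [[0,0,0],[0,0,0],50],
  [[0,0,0],[0,0,0],60],
  [[0,0,0.1],[0,0,0],60],
  [[0,0,0.2],[0,0,0],60],
  [[0,0,0.25],[0,0,0],60],
  [[0,0,0.25],[0,0,0],60],
])

```text
time_s: 6.18
eef_pos: [0.4891, -0.1622, 0.0688]
eef_rot: [-0.0, -0.107, 0.994, 0.0]
wrist_force: [-0.1, -0.1, 0.4]
opening: 0.598
```

```bash
python3 - <<'E'
from fit import *
o=monitor.get_obs(); print(o["eef_pos"],o["wrist_force"],o["opening"])
n="side"; (u,v)=proj(n,[[.489,-.161,.1]])[0].astype(int); x0,y0=u-50,v-50
i=viewer.camera(n); cv2.imwrite("pics/low2.png",cv2.resize(i[y0:y0+100,x0:x0+100],(600,600),interpolation=2))
E
```

```text
[ 0.48914437 -0.1621735   0.06881889] [-0.09650047 -0.06156232  0.36963058] 0.5976049644624655
```

View pics/low2.png

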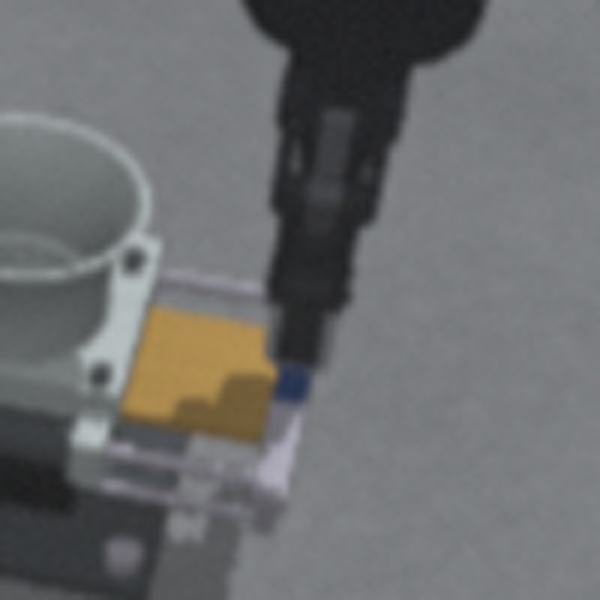

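The fingertip is now at row 368, beside the lug with its lower part still visible. The tip is about 0.093 m up, again roughly 25 mm higher than reported, and there is no force. I'll lower 9 mm and close.

>>> move_arm([
  [[0,0,0.08],[0,0,0],60],
  [[0,0,0.15],[0,0,0],60],
  [[0,0,0.15],[0,0,0],45],
  [[0,0,0.15],[0,0,0],35],
  [[0,0,0.15],[0,0,0],30],
  [[0,0,0.15],[0,0,0],26],
  [[0,0,0.15],[0,0,0],22],
  [[0,0,0.15],[0,0,0],22],
])

```text
time_s: 7.22
eef_pos: [0.4892, -0.161, 0.0607]
eef_rot: [-0.0, -0.107, 0.994, 0.001]
wrist_force: [-2.3, 5.2, 6.2]
opening: 0.264
```

The fingers stopped on the lug at 0.264, with about 5 N sideways. I'll ease 1.2 mm towards +y and grip fully.

>>> move_arm([
  [[0,0.02,0],[0,0,0],15],
  [[0,0.02,0],[0,0,0],5],
  [[0,0.02,0],[0,0,0],0],
  [[0,0.02,0],[0,0,0],0],
])

```text
time_s: 7.72
eef_pos: [0.4892, -0.161, 0.0607]
eef_rot: [-0.0, -0.107, 0.994, 0.0]
wrist_force: [-1.3, 2.3, 5.7]
opening: 0.261
```

Gripped. Tool +x is the opening direction, so I'll draw in steps.

>>> move_arm([
  [[0.04,0,0],[0,0,0],0],
  [[0.08,0,0],[0,0,0],0],
  [[0.12,0,0],[0,0,0],0],
  [[0.16,0,0],[0,0,0],0],
  [[0.2,0,0],[0,0,0],0],
  [[0.2,0,0],[0,0,0],0],
  [[0.2,0,0],[0,0,0],0],
])

```text
time_s: 8.6
eef_pos: [0.4792, -0.163, 0.0607]
eef_rot: [0.002, -0.107, 0.994, 0.0]
wrist_force: [5.0, 6.4, 1.0]
opening: 0.264
```

>>> move_arm([
  [[0.05,0,0],[0,0,0],0],
  [[0.1,0,0],[0,0,0],0],
  [[0.15,0,0],[0,0,0],0],
  [[0.2,0,0],[0,0,0],0],
  [[0.25,0,0],[0,0,0],0],
  [[0.25,0,0],[0,0,0],0],
  [[0.25,0,0],[0,0,0],0],
])

```text
time_s: 9.48
eef_pos: [0.4651, -0.1658, 0.0607]
eef_rot: [0.003, -0.107, 0.994, 0.001]
wrist_force: [8.7, 7.7, -0.2]
opening: 0.266
```

```bash
python3 - <<'E'
from fit import *
o=monitor.get_obs(); print(o["eef_pos"],o["wrist_force"],o["opening"],np.dot(o["eef_pos"][:2]-[.4892,-.161],[-.977,-.213]))
n="side"; (u,v)=proj(n,[[.489,-.161,.1]])[0].astype(int); x0,y0=u-50,v-50
i=viewer.camera(n); cv2.imwrite("pics/draw.png",np.hstack([cv2.resize(k[y0:y0+100,x0-10:x0+90],(400,400),interpolation=2) for k in(cv2.imread("pics/side0.png"),i)]))
E
```

```text
[ 0.4651041  -0.16577036  0.06069107] [ 8.65208338  7.74823212 -0.22314489] 0.266205420359749 0.024557779188254164
```

View pics/draw.png

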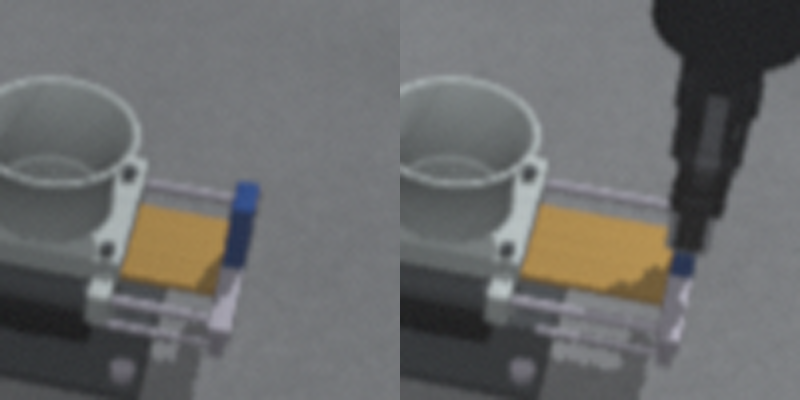

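The slide is drawn, with the crosshead about 45 px further out in the crop, and the lug is still gripped. Next I'll measure the draw from images: crosshead shift in the side view and the plate edge in the bore in the top view.

```bash
cat > meas.py <<'E'
from fit import *
import sys
p=[.5866,-.1395,.213]
a=cv2.imread("pics/side0.png"); b=viewer.camera("side"); up=lambda i: cv2.resize(i,None,fx=8,fy=8,interpolation=cv2.INTER_CUBIC)
for name,P in(("crosshead end",[-.1,.052,.058]),("mid",[-.1,.035,.058])):
    u=proj("side",w(np.array([P]),p))[0]; x,y=np.round(u).astype(int)
    A=up(a[y-9:y+9,x-6:x+6]); B=up(b[y-25:y+35,x-25:x+45]); r=cv2.matchTemplate(B,A,cv2.TM_CCOEFF_NORMED); _,mx,_,l=cv2.minMaxLoc(r)
    d=np.array([l[0]/8-19,l[1]/8-16]); S=np.linspace(0,.045,451)
    pr=np.array([proj("side",w(np.array([np.array(P)-[s,0,0]]),p))[0]-u for s in S]); e=np.linalg.norm(pr-d,axis=1); print(name,"shift",d,"score",round(mx,3),"draw mm",S[e.argmin()]*1e3,"err px",e.min().round(2))
t=viewer.camera("top"); t0=cv2.imread("pics/top0.png"); u,v=proj("top",w(np.array([[0,0,.07]]),p))[0].round().astype(int)
f=lambda i: cv2.resize(i[v-25:v+25,u-25:u+25],(400,400),interpolation=2)
C=f(t)
for s in(.0225,.026,.0295):
    q=((proj("top",w(np.array([[.026-s,-.024,.06],[.026-s,.024,.06]]),p))-[u-25,v-25])*8).astype(int)
    cv2.line(C,tuple(map(int,q[0])),tuple(map(int,q[1])),(255,255,0) if s==.026 else (0,255,0),1)
cv2.imwrite(f"pics/{sys.argv[1]}.png",np.hstack([f(t),C]))
E
python3 meas.py bore1
```

```text
crosshead end shift [-14.25    6.625] score 0.672 draw mm 0.0 err px 15.71
mid shift [12.625  2.625] score 0.725 draw mm 25.699999999999996 err px 0.37
```

View pics/bore1.png

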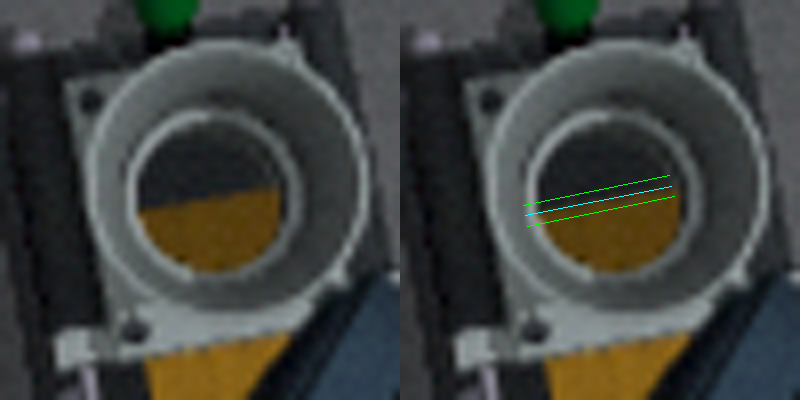

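The plate edge runs (138,211)–(282,187), lying on the predicted half line. The estimates are 24.6 mm (TCP), 25.7 mm (crosshead) and about 26 mm (edge). I'll hold for a few rows to check it is steady.

>>> move_arm([
  [[0,0,0],[0,0,0],0],
  [[0,0,0],[0,0,0],0],
  [[0,0,0],[0,0,0],0],
  [[0,0,0],[0,0,0],0],
  [[0,0,0],[0,0,0],0],
  [[0,0,0],[0,0,0],0],
  [[0,0,0],[0,0,0],0],
  [[0,0,0],[0,0,0],0],
])

```text
time_s: 10.62
eef_pos: [0.4651, -0.1658, 0.0607]
eef_rot: [0.003, -0.107, 0.994, 0.001]
wrist_force: [9.8, 8.1, -0.0]
opening: 0.261
```

```bash
python3 meas.py bore2; python3 - <<'E'
from h import *
a,b=[cv2.imread(f"pics/bore{k}.png")[:,:400].astype(int) for k in(1,2)]
g=lambda i:((i[...,2]>i[...,0]+40)&(i[...,2]>80))[100:280,130:290].sum()
print("gold px",g(a),g(b)); o=monitor.get_obs(); print(o["eef_pos"],o["wrist_force"],o["opening"]); print(workorder.hand_in())
E
```

```text
crosshead end shift [13.  3.] score 0.676 draw mm 26.299999999999997 err px 0.64
mid shift [12.625  2.625] score 0.726 draw mm 25.699999999999996 err px 0.37
gold px 6889 6822
[ 0.46514951 -0.1657641   0.06070708] [8.66187024 8.16139724 0.11811482] 0.26281978251202276
the job is handed in; nothing more can be done
None
```

I gripped the blue lug of the uncapped throttle (the one with the trumpet) across its sides and drew the slide slowly up to half travel. The job was handed in at about 10.6 s with the grip still closed.

- **Draw:** before hand-in the tool had travelled 24.6 mm. Crosshead template matching gave 25.7–26.3 mm, and the plate edge lay on the predicted half line in the bore (26 mm). The bore's outline by eye hinted at slightly more open, about 28 mm.
- **Steadiness:** over a one-second hold the pose did not change, and the pull along the slide was about 10 N.
- **Checks that failed or disagreed:**
  - The first close met nothing, because the fingertips sat about 25 mm higher than the reported tool position implied. I reopened, lowered and gripped again.
  - One crosshead match found the wrong feature (0 mm) the first time and agreed when repeated.
- **Not re-measured:** I did not look again at the capped body, its cap or the loose items. The arm only passed well above the capped body. The trumpet looked unmoved in the last pictures.

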